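# Jack up the tube stage and lock it with its pin

## Task

Pump the handle of the bench lift, in full strokes and without going too far, until the lock hole in its ram lines up with the hole through the sleeve, leaving the ram settled on its ratchet. Then push the long lock pin through sleeve and ram from the robot's side until its square handle is home against the sleeve, and let go. Raise the stage only with the pump handle, keep your fingers off the tube tray, and leave the short pin and everything else on the bench where they are.

Things in the scene. Friction and masses are not known exactly. Their poses are not given: they have to be found in the camera images.
- lift: The bench lift, bolted down: upright square sleeve, 36 mm outside, 180 mm high; origin on its axis at the bench; x points along the lock hole away from the robot, y to the tray's side, z up. Dark base plate 12 mm thick, from x -30 to 140 mm, y -75 to 75. Two cheeks with the lever's pivot stand out 52 mm from the sleeve on the -y side, as wide as the sleeve. The tray on top overhangs to +x and +y.
- stage_height (a joint): Height of the lift's ram in m, a 24 mm square bar sliding upright in the sleeve, with ratchet teeth 8 mm apart. Its pawl holds it at whole teeth (0.008, 0.016 ... 0.048, 0.056); it cannot come down again. At rest at 0.048 its lock hole lines up with the sleeve's; it starts three to five teeth lower, or a little above such a tooth, hung on a lever left half-way until the handle is raised.
- pump_lever (a joint): Pump lever angle, rad: 0 = handle fully up (14 deg above level), 0.5 = fully down (14 deg below); both are stops. A stroke needs the whole travel: the ram rises 11 to 12 mm while the handle goes down and settles back 3 to 4 mm onto the next tooth when it is raised again. One tooth a stroke. 5 to 8 N at the grip either way; no return spring, it stays where left.
- pump_pivot (a point): Pivot of the pump lever, on its axis, 102 mm above the bench and 65 mm from the sleeve's axis. Axes as the lift's: it turns about x, the lever points to -y. In this frame the grip's middle lies at y = -0.14 cos(0.25 - q), z = 0.14 sin(0.25 - q), q being the lever's joint value.
- pump_grip (a point): Middle of the lever's round black rubber grip (20 mm diameter, 105 mm long, lying along the lever), 140 mm from the pivot. It can be taken from above with a finger on either side (closing along the lift's x); it turns a little between the pads during a stroke.
- hole_entry (a point): Centre of the lock hole's mouth in the sleeve's flat face on the robot's side, 155 mm above the bench. The hole is level, 12 mm in diameter and runs 36 mm along x to the sleeve's far face: 5 mm wall, the ram (drilled 12 mm too), 5 mm wall. Axes as the lift's: x points into the hole.
- ram_hole (a point): Mouth of the ram's own 12 mm lock hole, 6 mm behind the sleeve's face. It stands 107 mm above the bench plus the stage's height, hidden in the sleeve until it is level with hole_entry. Axes as the lift's.
- tray_corner (a point): Near corner, on the lever's side, of the tray plate's upper face: 259 mm above the bench when the holes line up, 8 mm less for each tooth to go. From here the plate reaches 130 mm along the lift's x and 150 mm along its y; it is 6 mm thick and bears a dark block with white-capped tubes, 45 mm high. Its near edge stands 6 mm behind the plane of the hole's mouth.
- stage: The ram with the tray plate and tube block fixed on it; origin on the ram's axis, 208 mm below the middle of the plate. Not to be pushed or lifted by the fingers.
- long_pin_center (a point): Centre of the square steel handle (60 x 16 x 16 mm) of the long lock pin, lying level on the bench, 8 mm up, left, right or in front of the lift. x points along the pin to its tip. From the handle's front end, 30 mm ahead, a round shank goes on, 10 mm in diameter and 46 mm long, its last 6 mm tapered; at the other end is a small wire loop. About 85 g, balanced about 10 mm ahead of this point.
- long_pin_shoulder (a point): Centre of the long pin's shoulder, where the shank begins: 30 mm along x from the handle's centre. It touches the sleeve's face when the pin is home. Same axes.
- long_pin_tip (a point): Tip of the long pin, 76 mm along x from the handle's centre; it stands 10 mm out of the sleeve's far side when the pin is home. Same axes.
- long_pin: The long lock pin as a whole (see long_pin_center); origin under the handle's centre, on the bench, same axes.
- short_pin_center (a point): Centre of the handle of the short pin, a spare that is too short for this hole: the same handle, but its shank is only 22 mm long. To be left alone.
- screwdriver: Small black-handled screwdriver lying on the bench, 140 mm long. To be left alone, like all that follow.
- reagent: Amber bottle with a white cap, 52 mm in diameter, 115 mm high, standing between the pins' spots; origin under its centre.
- well_plate: White well plate, 127 x 85 x 14 mm, lying flat; origin under its centre.
- tube_rack: Grey tube rack, 52 x 115 mm, 64 mm high with its tubes; origin under its centre.
- tip_box: Grey box of pipette tips with a clear lid, 85 x 122 x 85 mm; origin under its centre.
- beaker: Glass beaker, 66 mm wide, 90 mm high, empty; origin under its centre.
Mind the look-alikes: they are no part of the job. Leave any yellow look-alike of the long_pin alone.

How it is judged (in metres and radians):
On the way:
1. the ram rests on its ratchet at the height where its lock hole lines up with the sleeve's (within 1.5 mm) (value of joint stage_height between 0.0465 and 0.0495 m), for 0.3 s.
At the end, for the whole second after the job is handed in: The ram rests at the locking height (0.048, within 1.5 mm) and the long pin lies level through sleeve and ram (within 0.12 rad and 4 mm of the hole's axis), its shoulder within 4 mm of the sleeve's face and its tip out at the far side, at rest and let go (all of step 1 and x of long_pin_shoulder in the frame of hole_entry between -0.004 and 0.002 m and x of long_pin_tip in the frame of hole_entry above 0.042 m and y of long_pin_tip in the frame of hole_entry between -0.004 and 0.004 m and z of long_pin_tip in the frame of hole_entry between -0.004 and 0.004 m and y of long_pin_shoulder in the frame of hole_entry between -0.004 and 0.004 m and z of long_pin_shoulder in the frame of hole_entry between -0.004 and 0.004 m and angle between the x axis of long_pin_center and the x axis of hole_entry, either way round below 0.12 rad and linear speed of long_pin below 0.02 m/s); the robot touches nothing.
It fails at once if the fingers push or lift the tube tray or ram (more than 3 N) (contact force between the fingers and stage above 3 N).
It fails at once if a bystander is shifted by more than 30 mm (distance of any of short_pin_center, screwdriver, reagent, well_plate, tube_rack, tip_box, beaker from where it was at the start of the episode above 0.03 m).
It fails at once if the reagent bottle, beaker or tip box is tipped (angle between any of reagent, beaker, tip_box's own z axis and vertical above 0.5 rad).
It also fails if it takes over 72 s, if anything falls off the work surface, if the arm or the gripper's body presses on something with over 40 N, if the wrist force passes 120 N, or if a joint passes its speed limit or range.

## Robot

A 6-joint arm with a two-finger parallel gripper is mounted at the origin on the work surface. World frame = base frame: x ahead of the robot, y to its left, z up, the work surface at z = 0. Lengths are in mm, angles in rad, forces in N, time in s.
With the tool pointing down it reaches from about 275 to 825 mm from the base axis. Payload 5.2 kg.
Tool frame: the origin (TCP) lies at the very end of the fingers, on their centre line; the grasp point (between the pads) lies 19 mm behind it; z points along the fingers, y is the direction in which the jaws open and shut (so a half turn about z gives the same grasp; the last joint's range is limited). The gripper opens to 93 mm and grips with 3 to 60 N. Pads are 15 mm wide; open, the fingers measure 128 mm over their backs; the gripper's body (75 mm by 188 mm) begins 65 mm behind the grasp point.
Start: joints at [1.074, 0.259, 1.535, -0, 1.348, -0.203], TCP at [159.253, 526.444, 218.653] pointing down, gripper open.
Joint ranges: [-3.14, 3.14], [-0.91, 2.08], [0.19, 2.58], [-1.22, 4.36], [0.22, 2.71], [-3.12, 3.12]. Speed limits (rad/s): [2.57, 2.57, 3.14, 3.14, 3.14, 3.14].

## Interface

Orientations are given as [roll, pitch, yaw] about the fixed x, y, z axes, in that order (R = Rz(yaw) Ry(pitch) Rx(roll)).
In Python, from bench import robot gives the robot as it stands. The module is installed in compiled form; this text tells all that it offers. Calls block until the motion is done:
- robot.move_ptp(position, orientation): joint-space move of the TCP to a pose.
- robot.move_linear(position, ori=None, speed=150, f_stop=None): straight line of the TCP; ori=None keeps the orientation; speed is the mean speed in mm/s. With f_stop (N) it stops when the force on the tool has changed by that much, and returns True; else False.
- robot.move_j(angles): joint-space move.
- robot.move_gripper(opening): opening from 0.0 (shut) to 1.0 (fully open); the grip force is fixed at half the most; returns when the fingers have stopped.
- robot.sleep(seconds).
- robot.inverse_kinematics(position, orientation): joint angles nearest the present ones, or None.
- robot.get_image(name): name is "side" or "top"; returns a dict with "img" (480x640x3 uint8, blue, green, red), "fovy" (degrees; the focal length in pixels is half the picture's height over the tangent of half this angle, whatever the lens; pixels are square), "cx", "cy" (the principal point, pixels), "eye" and "orientation" of the camera in the world. Camera axes: x right, y down, z forward; pixel columns grow to the right and rows downward; lengths in mm; the calibration is good to about 2 mm. A picture is of the moment at which its call begins. There is no depth.
A pose or a line that the arm cannot do raises robot.MotionError and nothing moves.
- robot.hand_in(): hands the job in, once; it reports no verdict.
Readings, each from a call of its own:
- robot.current_t(): time.
- robot.current_qpos(): joint angles.
- robot.current_joint_vel(): joint speeds.
- robot.current_joint_efforts(): joint torques, N m.
- robot.current_tcp_pos(): TCP position.
- robot.current_eef_rot(): TCP orientation.
- robot.current_contact_force(): force on the tool from outside, world axes, zero at the start.
- robot.current_ft_torque(): the same for the moment, N m.
- robot.current_gripper_width(): opening from 0.0 (shut) to 1.0 (fully open).
Only numpy, scipy, OpenCV 4.12 (cv2) and the standard library are available. Lean on these libraries where they do the work, as an engineer would, in place of code of your own. Each camera call takes 0.05 s, during which the arm holds its last target.

## Working session

There is one attempt and no reset: what is moved stays moved. The work goes in short steps, each a Python script; the robot and the scene stay as the last script left them, time stands still between calls to the robot, and variables do not carry over. Pictures are saved under pics/ and viewed, and the job is handed in when it is done.

```bash
mkdir -p pics; python3 - <<'E'
from bench import robot
import cv2
for n in ("side","top"):
    d=robot.get_image(n); cv2.imwrite(f"pics/{n}0.png",d["img"])
    print(n,{k:v for k,v in d.items() if k!="img"})
print(robot.current_t())
E
```

```text
side {'fovy': 42.4199162795337, 'cx': 328.5511992856468, 'cy': 238.50300199897683, 'eye': array([ 179.43579051,  709.38394497, 1098.5458206 ]), 'orientation': array([-2.43061035, -0.00357771, -2.64552516])}
top {'fovy': 49.60504514338441, 'cx': 323.65243940364934, 'cy': 242.48383152535442, 'eye': array([ 351.53823479,  -29.6448227 , 1458.145495  ]), 'orientation': array([-2.96702065e+00,  6.08432241e-04, -1.59996376e+00])}
0.1
```

View pics/side0.png

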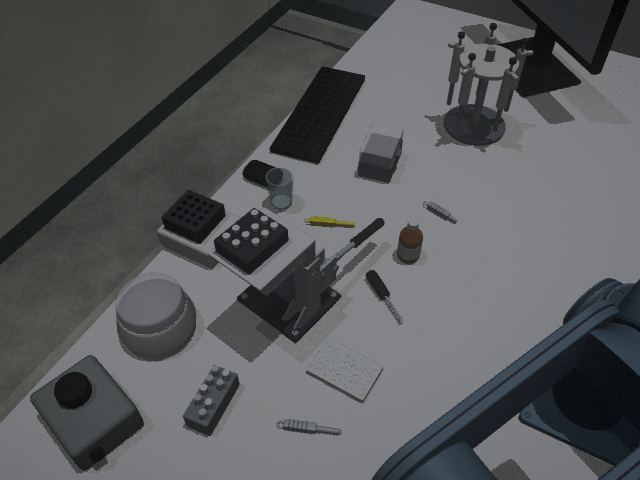

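View pics/top0.png

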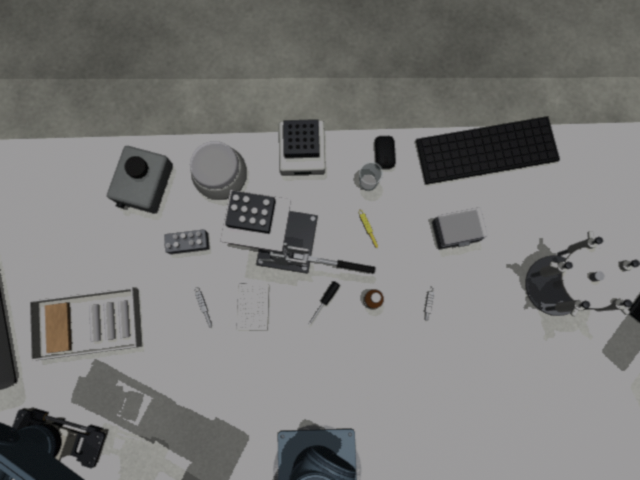

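```bash
cat > h.py <<'E'
import numpy as np, cv2
from scipy.spatial.transform import Rotation as R
CAM={"side":(42.4199162795337,328.5511992856468,238.50300199897683,[179.43579051,709.38394497,1098.5458206],[-2.43061035,-0.00357771,-2.64552516]),
"top":(49.60504514338441,323.65243940364934,242.48383152535442,[351.53823479,-29.6448227,1458.145495],[-2.96702065,6.08432241e-04,-1.59996376])}
def cam(n):
    f,cx,cy,e,o=CAM[n]; return 240/np.tan(np.radians(f)/2),cx,cy,np.array(e),R.from_euler("xyz",o).as_matrix()
def ray(n,u,v):
    f,cx,cy,e,M=cam(n); return e, M@np.array([(u-cx)/f,(v-cy)/f,1])
def atz(n,u,v,z):
    e,d=ray(n,u,v); return e+d*(z-e[2])/d[2]
def proj(n,p):
    f,cx,cy,e,M=cam(n); c=M.T@(np.asarray(p,float)-e); return np.array([cx+f*c[0]/c[2],cy+f*c[1]/c[2]])
def tri(us,ut):
    A=[];b=[]
    for n,(u,v) in (("side",us),("top",ut)):
        e,d=ray(n,u,v); d=d/np.linalg.norm(d); P=np.eye(3)-np.outer(d,d); A.append(P); b.append(P@e)
    return np.linalg.lstsq(np.vstack(A),np.hstack(b),rcond=None)[0]
def crop(img,x,y,w,h,s,fn):
    c=cv2.resize(img[y:y+h,x:x+w],None,fx=s,fy=s,interpolation=cv2.INTER_CUBIC)
    c=cv2.convertScaleAbs(c,alpha=1.5,beta=10)
    for i in range(0,w,10):
        cv2.line(c,(i*s,0),(i*s,6 if i%50 else 14),(0,255,255),1)
        if i%20==0: cv2.putText(c,str(x+i),(i*s,24),0,.4,(0,255,255),1)
    for i in range(0,h,10):
        cv2.line(c,(0,i*s),(6,i*s),(0,255,255),1)
        if i%20==0: cv2.putText(c,str(y+i),(8,i*s+4),0,.4,(0,255,255),1)
    cv2.imwrite(fn,c)
E
python3 - <<'E'
from h import *
t=cv2.imread("pics/top0.png"); s=cv2.imread("pics/side0.png")
crop(s,230,180,160,120,5,"pics/c_side_lift.png")
crop(t,215,185,170,100,4,"pics/c_top_lift.png")
a=[]
for im,x,y in((t,180,280),(t,395,280),(s,270,405),(s,405,190)):
    crop(im,x,y,80,50,5,"pics/_t.png"); a.append(cv2.imread("pics/_t.png"))
cv2.imwrite("pics/c_pins.png",np.vstack([np.hstack(a[:2]),np.hstack(a[2:])]))
for n,u,v in(("top",204,307),("side",308,427),("top",429,303),("side",439,212)): print(n,atz(n,u,v,8))
E
```

```text
top [435.21799876 300.96588089   8.        ]
side [438.06760772 302.88922771   8.        ]
top [ 428.01757816 -323.76337697    8.        ]
side [ 428.77670937 -320.75109704    8.        ]
```

View pics/c_pins.png

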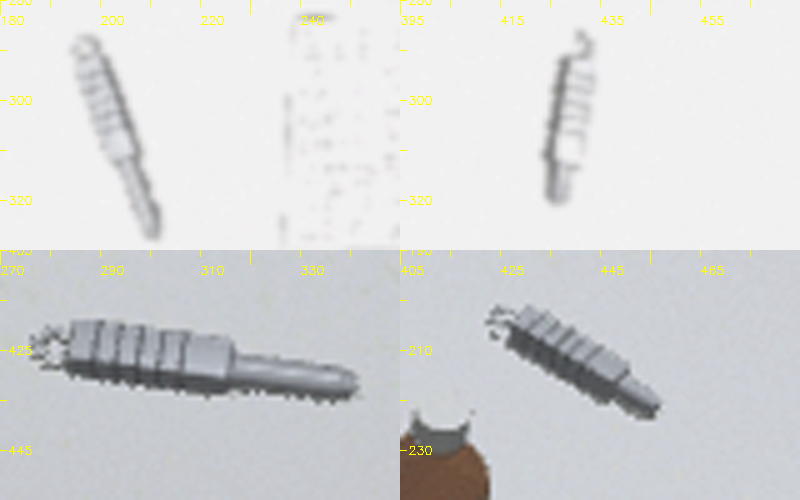

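View pics/c_side_lift.png

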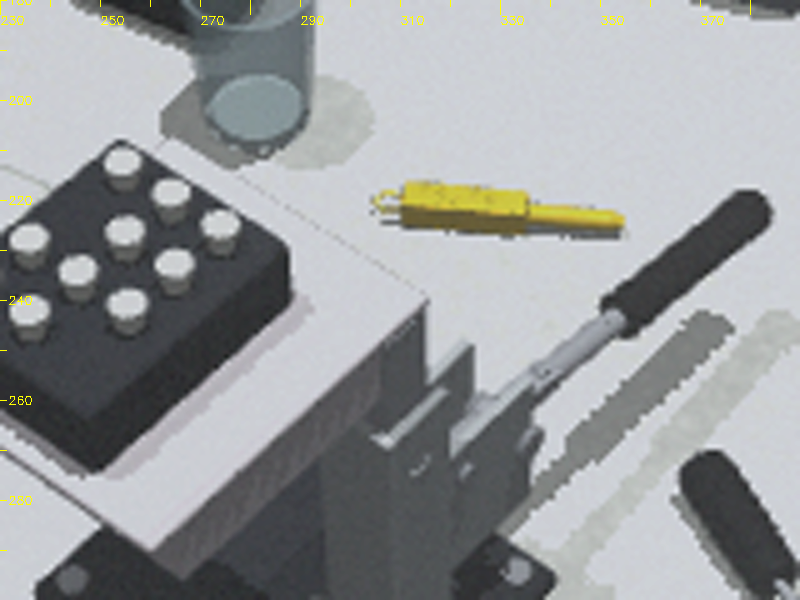

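View pics/c_top_lift.png

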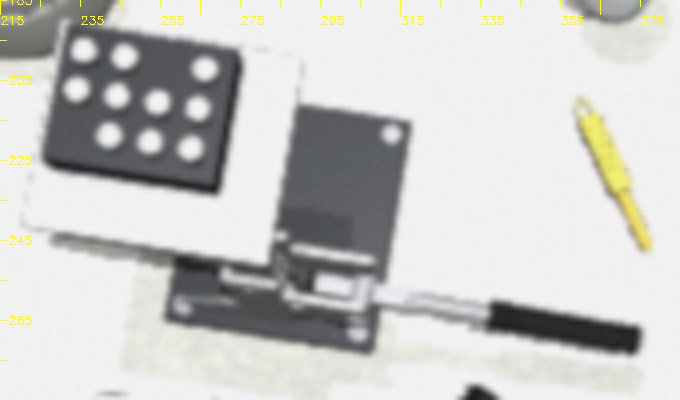

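```bash
python3 - <<'E'
from h import *
s=cv2.imread("pics/side0.png")
s2=cv2.convertScaleAbs(s,alpha=1.6,beta=10)
crop(s2,285,235,64,50,12,"pics/c_side_lift2.png")
crop(s2,230,260,120,85,6,"pics/c_side_base.png")
E
```

```text
(no output)
```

View pics/c_side_lift2.png

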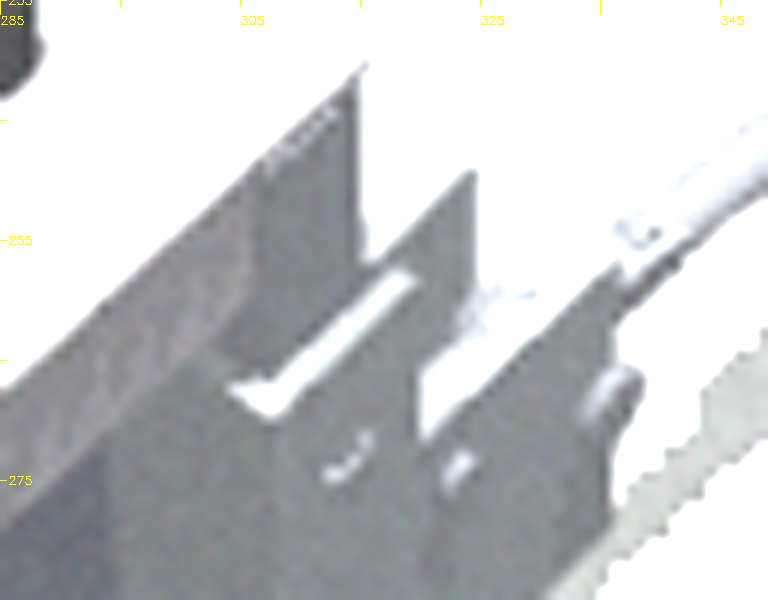

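View pics/c_side_base.png

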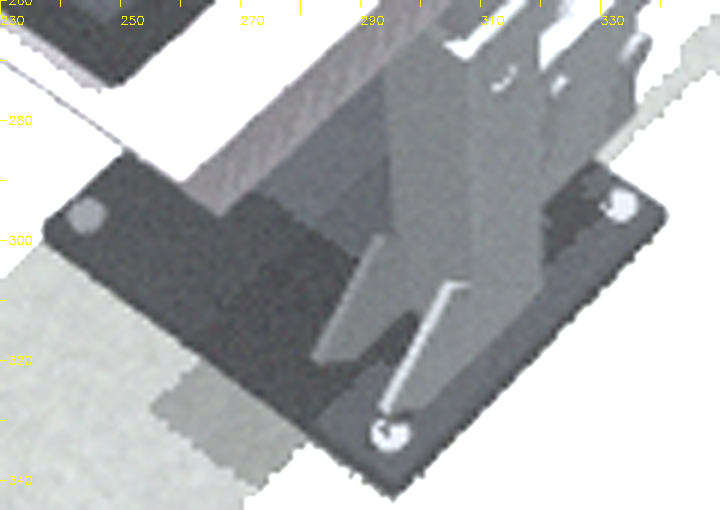

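```bash
cat > fit.py <<'E'
from h import *
from scipy.optimize import least_squares
obs=[("top",(256.3,265),(-30,75,12)),("top",(308.3,273),(-30,-75,12)),("top",(317.8,215.5),(140,-75,12)),
("side",(295.5,342.3),(-30,75,6)),("side",(341.0,295.3),(-30,-75,12)),("side",(237.5,298.0),(140,75,10)),
("side",(314.0,272.9),(-18,0,150.5)),("side",(307.9,269.6),(-18,18,180))]
def W(p,q): c,s=np.cos(p[2]),np.sin(p[2]); q=np.asarray(q,float); return np.array([p[0]+c*q[0]-s*q[1],p[1]+s*q[0]+c*q[1],q[2]])
if __name__=="__main__":
    def res(p): return np.concatenate([proj(n,W(p,q)+ (np.array([p[3],p[4],0]) if n=="side" else 0))-uv for n,uv,q in obs])
    r=least_squares(lambda p:np.r_[res(p),p[3:]*.1],[520,120,0,0,0]); p=r.x
    print(p); print(res(p).reshape(-1,2).round(2))
    for nm,q in dict(hole=(-18,0,155),pivot=(0,-65,102),gripdown=(0,-65-140*np.cos(.25),102-140*np.sin(.25)),gripup=(0,-65-140*np.cos(.25),102+140*np.sin(.25)),griplev=(0,-205,102),tc32=(-12,0,259-16)).items():
        w=W(p,q); print(nm,w.round(1),"side",proj("side",w+[p[3],p[4],0]).round(1),"top",proj("top",w).round(1))
    for q in [(-18,18,180),(-18,-18,180),(18,-18,180),(18,18,180),(-18,-70,102)]: print(q,proj("side",W(p,q)+[p[3],p[4],0]).round(1),proj("top",W(p,q)).round(1))
E
python3 fit.py
python3 - <<'E'
from h import *
# grip ends
print(tri((324,242),(337,262)), tri((381,222),(373.5,270)))
E
```

```text
[ 5.63384902e+02  7.69980487e+01 -1.91877605e-01  1.19828832e+00
  1.09232386e+00]
[[-0.62 -0.1 ]
 [ 0.08  0.51]
 [ 0.52 -0.48]
 [ 0.35  0.1 ]
 [ 0.87 -1.  ]
 [-1.23 -0.35]
 [ 0.17  0.7 ]
 [-0.15  0.29]]
hole [545.7  80.4 155. ] side [314.1 272.2] top [278.3 257.6]
pivot [551.   13.2 102. ] side [328.3 264.2] top [305.5 257.8]
gripdown [ 525.1 -120.    67.4] side [367.3 236.7] top [355.6 267.7]
gripup [ 525.1 -120.   136.6] side [368.9 215.4] top [357.2 264.3]
griplev [ 524.3 -124.2  102. ] side [369.3 225.1] top [358.  266.3]
tc32 [551.6  79.3 243. ] side [310.9 240.9] top [275.6 249.8]
(-18, 18, 180) [307.8 269.9] [270.3 255. ]
(-18, -18, 180) [320.1 258.4] [284.6 257.3]
(18, -18, 180) [305.8 249.1] [287.1 243.2]
(18, 18, 180) [293.4 260.4] [272.9 241. ]
(-18, -70, 102) [336.6 267.1] [306.3 264.8]
[569.01837447 -59.57568447  78.36565232] [ 516.54159407 -167.38420506   74.04735962]
```

```bash
python3 - <<'E'
from h import *
from bench import robot
print("grip",tri((368.5,231),(356.3,266.6)))
w=tri((315.5,240.3),(283,250.5)); print("traycorner",w)
p=[563.4,77,-.192]; c,s=np.cos(p[2]),np.sin(p[2]); d=w[:2]-p[:2]; print("in lift",c*d[0]+s*d[1],-s*d[0]+c*d[1])
print("bottle cap",atz("top",374,295,115),atz("side",414,226,115))
print("yellow",atz("top",368,229,8))
for y in(1.379,-1.763):
  for z in (220,121,48): print(robot.inverse_kinematics([525,-120,z],[np.pi,0,y]))
print(robot.current_eef_rot(),robot.current_contact_force())
E
```

```text
grip [ 525.66391097 -120.95242827   84.85319469]
traycorner [552.52078579  63.09240392 226.96835447]
in lift -8.02542119756043 -15.728036910771557
bottle cap [ 447.02364446 -161.56341736  115.        ] [ 435.94583115 -155.7080168   115.        ]
yellow [ 642.49742808 -163.61697082    8.        ]
[-0.43193259  0.23707859  1.56019001  0.          1.34432405 -0.24013627]
[-0.43193259  0.32436848  1.69899495  0.          1.11822923 -0.24013627]
[-4.31932594e-01  4.14066883e-01  1.77552252e+00 -4.44089210e-16
  9.52003247e-01 -2.40136267e-01]
[-4.31932594e-01  2.37078590e-01  1.56019001e+00 -4.44089210e-16
  1.34432405e+00  2.90186373e+00]
[-4.31932594e-01  3.24368477e-01  1.69899495e+00 -4.44089210e-16
  1.11822923e+00  2.90186373e+00]
[-4.31932594e-01  4.14066883e-01  1.77552252e+00 -4.44089210e-16
  9.52003247e-01  2.90186373e+00]
[-3.14001296e+00 -2.71060201e-04  2.84777848e+00] [-0.36639847 -0.07933324  0.16702598]
```

```bash
python3 - <<'E'
from h import *
from bench import robot
t=robot.current_t
o=[np.pi,0,1.379]
robot.move_ptp([350,0,380],o); print(t())
robot.move_gripper(0.5)
robot.move_ptp([525.5,-121,190],o); print(t())
print(robot.current_tcp_pos(), robot.current_eef_rot())
for n in("side","top"):
    d=robot.get_image(n); cv2.imwrite(f"pics/{n}1.png",d["img"])
a=cv2.imread("pics/side1.png");b=cv2.imread("pics/top1.png")
crop(a,290,130,130,130,4,"pics/a.png");crop(b,290,200,130,130,4,"pics/b.png")
cv2.imwrite("pics/c1.png",cv2.resize(np.hstack([cv2.imread("pics/a.png"),cv2.imread("pics/b.png")]),(800,400)))
print(proj("side",[525.5,-121,190]),proj("top",[525.5,-121,190]))
E
```

```text
2.1917
4.1917
[ 525.64004919 -120.75209293  191.06206179] [3.14038359e+00 1.32503045e-04 1.37922457e+00]
[371.13552129 197.17111718] [358.97200622 261.31056433]
```

View pics/c1.png

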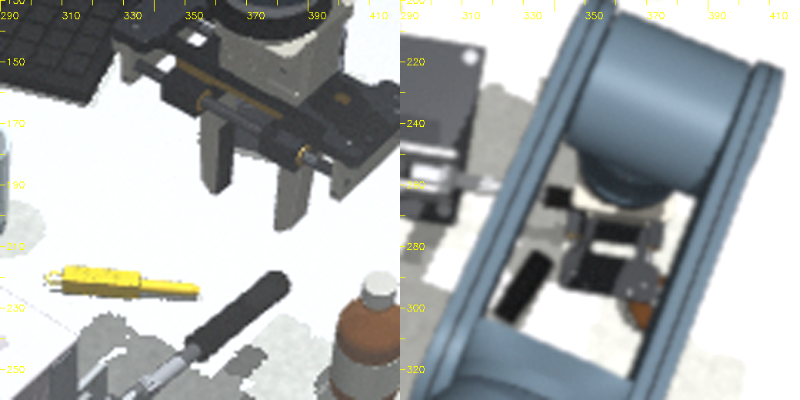

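```bash
cat > pump.py <<'E'
from h import *
from bench import robot
from fit import W
P=[563.4,77,-.192]; O=[np.pi,0,1.379]; DZ=14
def tcp(q,off=(0,0,0)):
    w=W(P,(0,-65-140*np.cos(.25-q),102+140*np.sin(.25-q))); w[2]-=DZ; return w+np.array(off)
def go(q0,q1,n=3,speed=110,extra=0.0,fs=25):
    qs=np.linspace(q0,q1,n+1)[1:]
    for i,q in enumerate(qs):
        last=i==n-1
        if last and extra:
            s=robot.move_linear(list(tcp(q+extra)),speed=60,f_stop=fs)
        else: s=robot.move_linear(list(tcp(q)),speed=speed,f_stop=40)
    f=robot.current_contact_force()
    print("q",q1,"stop",s,"tcp",np.round(robot.current_tcp_pos(),1),"want",tcp(q1).round(1),"F",np.round(f,1),"w",round(robot.current_gripper_width(),3),"t",robot.current_t())
def snap(k):
    for n in("side","top"):
        d=robot.get_image(n); cv2.imwrite(f"pics/{n}{k}.png",d["img"])
    crop(cv2.imread(f"pics/side{k}.png"),230,170,160,120,5,f"pics/cs{k}.png")
E
python3 - <<'E'
from pump import *
robot.move_linear(list(tcp(.373)),speed=150,f_stop=15)
robot.move_gripper(0.0)
print(robot.current_tcp_pos(),robot.current_contact_force(),robot.current_gripper_width(),robot.current_t())
go(.373,0.0,n=2,extra=-.02)
snap(2)
E
```

```text
[ 527.11578308 -123.87555742   71.74295204] [ 6.7621818  -0.70502353 -1.46467352] 0.20512007537976024 5.8
q 0.0 stop False tcp [ 527.8 -120.3  125.8] want [ 525.1 -120.   122.6] F [ 7.3 -2.1 -1.1] w 0.204 t 6.8167
```

View pics/cs2.png

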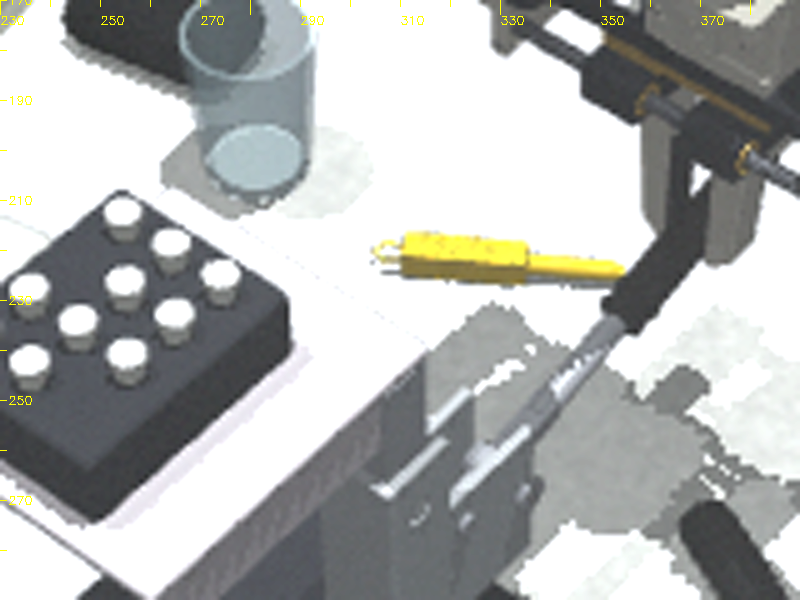

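```bash
sed -i 's/^P=.*/P=[565.6,76.7,-.192]; O=[np.pi,0,1.379]; DZ=14/' pump.py
python3 - <<'E'
from pump import *
c=tcp(0)
for i in range(4):
    p=tcp(0)+[0,0,3.5+2*i]
    s=robot.move_linear(list(p),speed=40,f_stop=18)
    print(s,np.round(robot.current_tcp_pos(),1),p.round(1),np.round(robot.current_contact_force(),1))
    if s: break
snap(3); print(robot.current_t())
E
```

```text
False [ 527.8 -120.3  125.8] [ 527.3 -120.3  126.1] [ 4.4 -0.2 -2.2]
False [ 527.8 -119.9  127.7] [ 527.3 -120.3  128.1] [ 5.9  1.3 -4.2]
False [ 527.9 -119.5  129.7] [ 527.3 -120.3  130.1] [ 6.7  3.1 -4. ]
False [ 527.9 -119.4  130.1] [ 527.3 -120.3  132.1] [ 10.6   2.  -14.3]
8.0167
```

View pics/cs3.png

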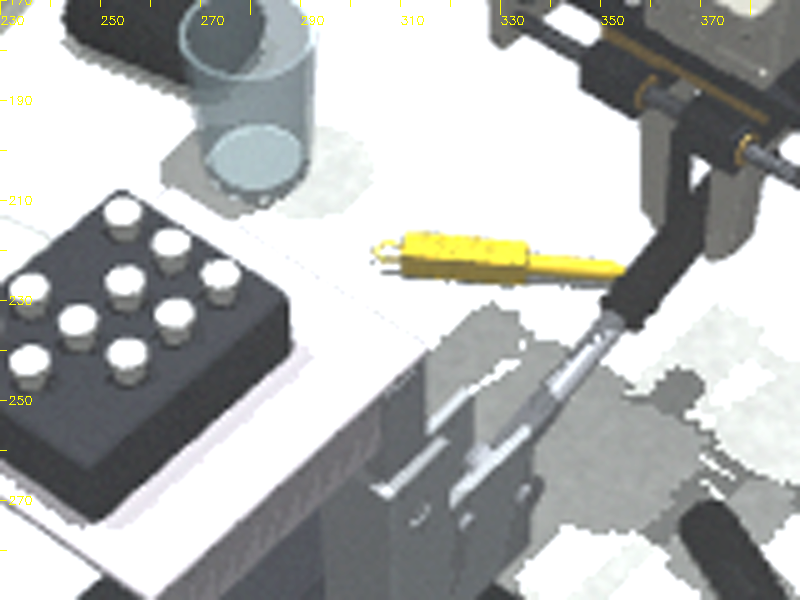

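```bash
cat > tray.py <<'E'
from h import *
import sys
from fit import W
def trayz(u,v,P=(563.4+1.2,77+1.1,-.192)):
    e,d=ray("side",u,v); n=np.array([np.cos(P[2]),np.sin(P[2]),0]); w0=W(P,(-12,0,0))
    t=((w0-e)@n)/(d@n); w=e+t*d; yl=(w-w0)@np.array([-n[1],n[0],0]); return yl,w[2]
if __name__=="__main__":
    for u,v in((315.5,240.0),(315.5,240.5),(315,240.3),(316,240.3)): print(trayz(u,v))
    for k in range(0,6): print(k,259-8*k,[proj("side",W((564.6,78.1,-.192),(-12,y,259-8*k))).round(1) for y in(-12,-15,-18,-24)], proj("top",W((563.4,77,-.192),(-12,-15,259-8*k))).round(1))
E
python3 tray.py
python3 - <<'E'
from h import *
s=cv2.imread("pics/side3.png");a=cv2.imread("pics/side0.png")
crop(s,290,225,50,50,8,"pics/a.png");crop(a,290,225,50,50,8,"pics/b.png")
cv2.imwrite("pics/c3.png",np.hstack([cv2.imread("pics/a.png"),cv2.imread("pics/b.png")]))
E
```

```text
(np.float64(-12.701219550468425), np.float64(234.19383541454124))
(np.float64(-12.674471991086227), np.float64(232.80241732060563))
(np.float64(-11.28551509250186), np.float64(234.6189257721112))
(np.float64(-14.088936850017829), np.float64(232.09596562107856))
0 259 [array([315.1, 231.3]), array([316.1, 230.3]), array([317.2, 229.4]), array([319.3, 227.5])] [281.2 249.7]
1 251 [array([315.1, 234.2]), array([316.2, 233.3]), array([317.3, 232.3]), array([319.4, 230.4])] [281.5 250.2]
2 243 [array([315.2, 237.1]), array([316.3, 236.1]), array([317.3, 235.2]), array([319.4, 233.3])] [281.8 250.8]
3 235 [array([315.2, 239.9]), array([316.3, 239. ]), array([317.4, 238. ]), array([319.4, 236.1])] [282.1 251.3]
4 227 [array([315.3, 242.8]), array([316.4, 241.8]), array([317.4, 240.9]), array([319.5, 239. ])] [282.3 251.8]
5 219 [array([315.4, 245.5]), array([316.4, 244.6]), array([317.4, 243.6]), array([319.5, 241.8])] [282.6 252.3]
```

View pics/c3.png

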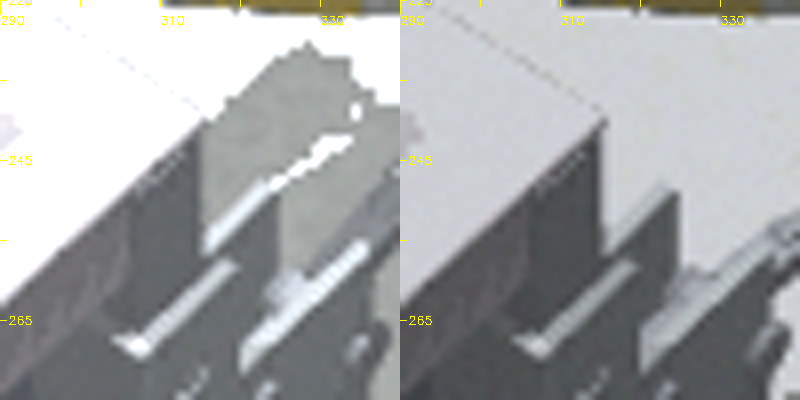

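```bash
sed -i 's/DZ=14/DZ=6.8/' pump.py
python3 - <<'E'
from pump import *
go(0,.5,n=3,extra=.04)
robot.get_image
d=robot.get_image("side"); cv2.imwrite("pics/side4d.png",d["img"])
go(.5,0,n=3,extra=-.04)
d=robot.get_image("side"); cv2.imwrite("pics/side4u.png",d["img"])
o=[]
for k in("4d","4u"):
    crop(cv2.imread(f"pics/side{k}.png"),290,225,50,50,8,"pics/a.png"); o.append(cv2.imread("pics/a.png"))
cv2.imwrite("pics/c4.png",np.hstack(o))
E
```

```text
q 0.5 stop True tcp [ 527.9 -119.7   57.3] want [ 527.3 -120.3   60.6] F [-0.6 -0.8  5.7] w 0.207 t 9.2333
q 0 stop True tcp [ 528.1 -119.   129.9] want [ 527.3 -120.3  129.8] F [-0.  -0.3  0.2] w 0.205 t 10.4833
```

View pics/c4.png

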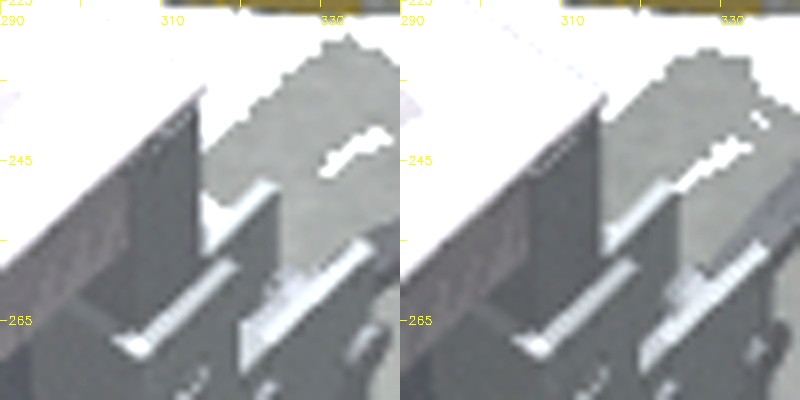

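View pics/side4u.png

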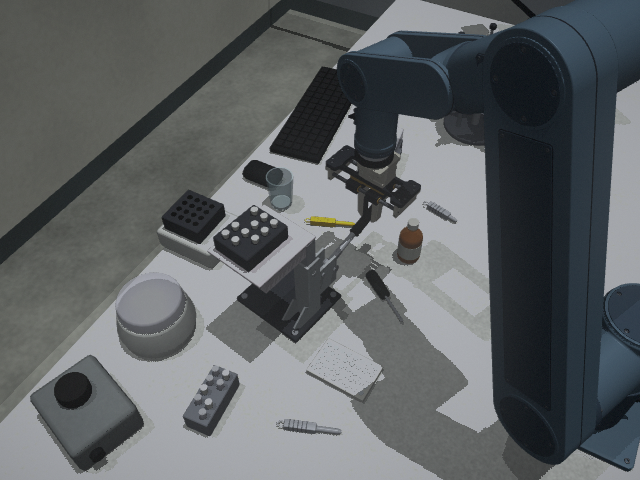

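```bash

python3 - <<'E'
from pump import *
o=[]
for k in(5,6):
    go(0,.5,n=3,extra=.04); go(.5,0,n=3,extra=-.04)
    d=robot.get_image("side"); cv2.imwrite(f"pics/side{k}.png",d["img"])
    crop(d["img"],290,225,50,50,8,"pics/a.png"); o.append(cv2.imread("pics/a.png"))
cv2.imwrite("pics/c5.png",np.hstack(o))
E
```

```text
q 0.5 stop True tcp [ 528.  -119.8   57.6] want [ 527.3 -120.3   60.6] F [-0.7  0.   4.8] w 0.205 t 11.7417
q 0 stop True tcp [ 528.1 -119.1  130. ] want [ 527.3 -120.3  129.8] F [-0.3  0.2 -0. ] w 0.206 t 12.9333
q 0.5 stop True tcp [ 528.1 -119.8   57.7] want [ 527.3 -120.3   60.6] F [ 0.  -0.2  5.1] w 0.207 t 14.1917
q 0 stop True tcp [ 528.2 -119.   130.1] want [ 527.3 -120.3  129.8] F [ 0.3 -0.2  0.8] w 0.204 t 15.3833
```

View pics/c5.png

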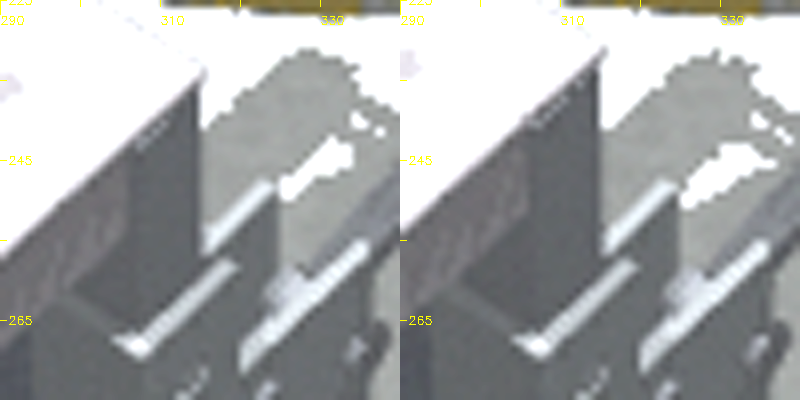

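```bash

python3 - <<'E'
from pump import *
robot.move_gripper(0.45)
robot.move_linear(list(np.array(robot.current_tcp_pos())+[0,0,70]),speed=200)
d=robot.get_image("side"); s=d["img"]; cv2.imwrite("pics/side7.png",s)
crop(s,270,405,80,50,10,"pics/c7s.png")
t=cv2.imread("pics/top0.png"); crop(t,180,280,50,55,10,"pics/c7t.png")
print(robot.current_t())
E
```

```text
16.5833
```

View pics/c7s.png

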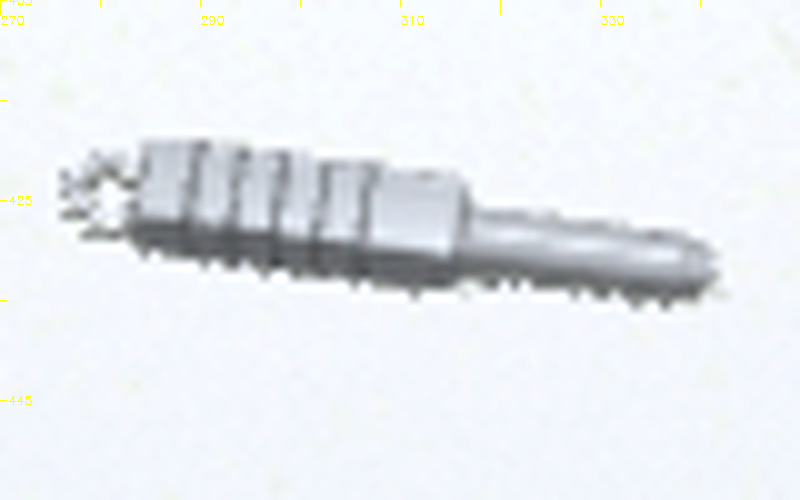

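View pics/c7t.png

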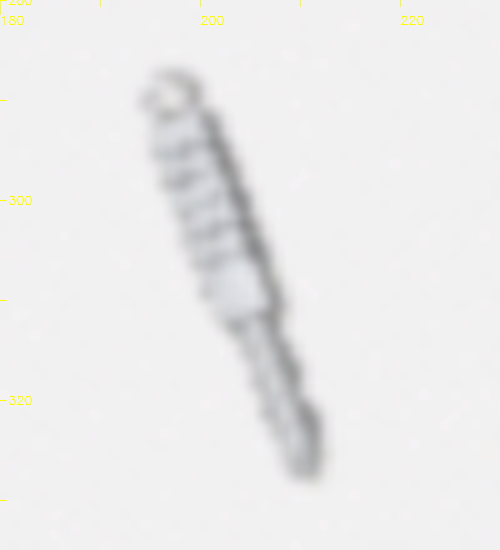

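```bash

python3 - <<'E'
from h import *
for n,pts in (("side",[(284,424.5),(316,427.9),(341,431.0)]),("top",[(198.0,291.5),(204.8,311.7),(210.2,327.5)])):
    w=[atz(n,u,v,8)[:2] for u,v in pts]
    print(n,np.round(w,1),[np.linalg.norm(w[1]-w[0]),np.linalg.norm(w[2]-w[1])],[np.arctan2(*(w[j]-w[i])[::-1]) for i,j in((0,1),(1,2),(0,2))],"centre from tip",(w[2]-76*(w[2]-w[0])/np.linalg.norm(w[2]-w[0])).round(1))
from bench import robot
for dy in (0,np.pi):
  for tilt in(.3,.25,0.15):
    # pin axis yaw a ; tool z = down + lean toward tip (top leans away from tip)
    def rot(a,flip):
        x=np.array([np.cos(a),np.sin(a),0]);z=np.sin(tilt)*x-np.cos(tilt)*np.array([0,0,1]);y=np.cross([0,0,1],x)*(1 if not flip else -1); X=np.cross(y,z)
        return R.from_matrix(np.c_[X,y,z]).as_euler("xyz")
    from pump import P
    print(tilt,dy,robot.inverse_kinematics([437,302,60],rot(-2.79,dy>0)),robot.inverse_kinematics([437,302,4],rot(-2.79,dy>0)))
    a=-.192;h=np.array([P[0],P[1],0])+np.r_[np.cos(a),np.sin(a),0]*-100
    print("   ins",robot.inverse_kinematics([h[0],h[1],150],rot(a,dy>0)))
E
```

```text
side [[479.4 319.9]
 [424.3 297.4]
 [381.1 280.6]] [np.float64(59.569540995965255), np.float64(46.33368755544779)] [np.float64(-2.754325032880005), np.float64(-2.772547609788686), np.float64(-2.76229755563879)] centre from tip [451.7 308.8]
top [[478.7 318.2]
 [422.2 298.6]
 [378.5 283.3]] [np.float64(59.782842643415684), np.float64(46.28428872837919)] [np.float64(-2.8083940952167024), np.float64(-2.8038728588219968), np.float64(-2.806421173380731)] centre from tip [450.3 308.3]
0.3 0 [0.38715766 0.56531095 1.52143897 0.01075844 1.35467632 1.60246699] [0.38715766 0.63408887 1.56085076 0.01108606 1.24649305 1.60124144]
   ins [ 0.01566678  0.03120278  2.03481859 -0.08643745  0.78351855 -1.31084589]
0.25 0 [0.38818755 0.53351222 1.56471272 0.00941211 1.29321889 1.6036753 ] [0.38818755 0.60372974 1.60558516 0.00978137 1.18213404 1.60254778]
   ins [ 0.00607804  0.05411799  1.99609692 -0.06501375  0.84712006 -1.33564085]
0.15 0 [0.39047948 0.47209469 1.65164236 0.00631583 1.1677511  1.6067697 ] [0.39047948 0.54585679 1.69507751 0.00669558 1.05055631 1.6059186 ]
   ins [-0.01103168  0.10455447  1.91900219 -0.03259617  0.97069747 -1.37340445]
0.3 3.141592653589793 [ 0.38715766  0.56531095  1.52143897  0.01075844  1.35467632 -1.53912567] [ 0.38715766  0.63408887  1.56085076  0.01108606  1.24649305 -1.54035121]
   ins [ 0.01566678  0.03120278  2.03481859 -0.08643745  0.78351855  1.83074676]
0.25 3.141592653589793 [ 0.38818755  0.53351222  1.56471272  0.00941211  1.29321889 -1.53791735] [ 0.38818755  0.60372974  1.60558516  0.00978137  1.18213404 -1.53904487]
   ins [ 0.00607804  0.05411799  1.99609692 -0.06501375  0.84712006  1.8059518 ]
0.15 3.141592653589793 [ 0.39047948  0.47209469  1.65164236  0.00631583  1.1677511  -1.53482295] [ 0.39047948  0.54585679  1.69507751  0.00669558  1.05055631 -1.53567405]
   ins [-0.01103168  0.10455447  1.91900219 -0.03259617  0.97069747  1.76818821]
```

```bash
cat > pin.py <<'E'
from pump import *
T=.25
def rot(a,tilt=T):
    x=np.array([np.cos(a),np.sin(a),0]);z=np.sin(tilt)*x-np.cos(tilt)*np.array([0,0,1.]);y=np.cross([0,0,1],x); X=np.cross(y,z)
    return list(R.from_matrix(np.c_[X,y,z]).as_euler("xyz"))
E
python3 - <<'E'
from pin import *
a=-2.785; c=np.array([451.,308.5]); x=np.array([np.cos(a),np.sin(a)])
g=c-6*x+1.0*x
robot.move_ptp([350,0,380],O)
robot.move_ptp([g[0],g[1],110],rot(a)); robot.move_gripper(0.6)
print(robot.move_linear([g[0],g[1],4.5],speed=120,f_stop=12),np.round(robot.current_tcp_pos(),1))
robot.move_gripper(0.0)
print(np.round(robot.current_tcp_pos(),1),robot.current_gripper_width(),robot.current_contact_force(),robot.current_t())
robot.move_linear([g[0],g[1],130],speed=150)
print(robot.current_gripper_width())
snap(8)
crop(cv2.imread("pics/side8.png"),240,330,160,120,5,"pics/c8.png")
print(robot.current_t())
E
```

```text
False [456.2 310.5   5.1]
[455.7 310.3   4.6] 0.16698129794056935 [-0.12918038  0.89461127  0.95896852] 21.4833
0.17297044704783557
22.5667
```

View pics/c8.png

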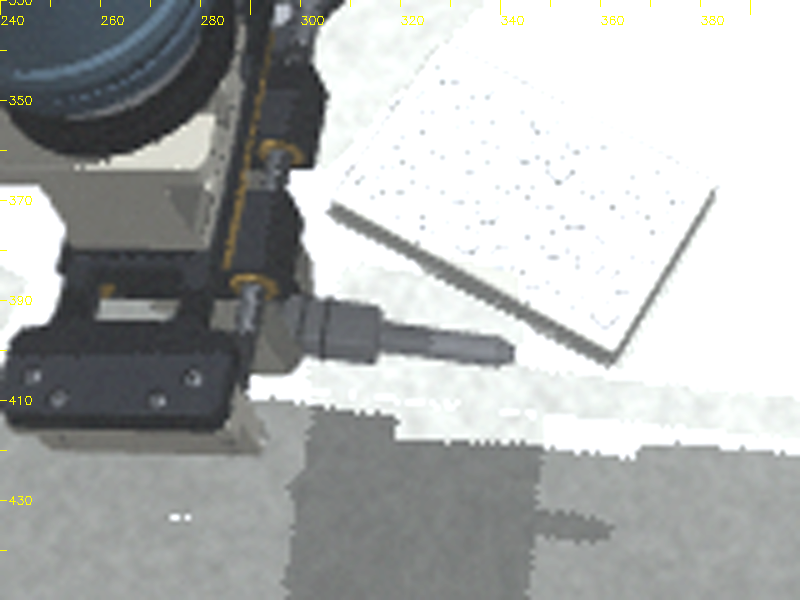

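```bash
cat >> pin.py <<'E'
A=-.192
def ins(gap,dy=0,dz=0):  # tip gap before sleeve face
    w=W(P,(-18-gap-81,dy,151.6+dz)); return list(w)
def snap2(k,box=(270,225,100,75),boxt=(240,225,70,60)):
    snap(k)
    crop(cv2.imread(f"pics/side{k}.png"),*box,8,f"pics/p{k}s.png")
    crop(cv2.imread(f"pics/top{k}.png"),*boxt,10,f"pics/p{k}t.png")
E
python3 - <<'E'
from pin import *
robot.move_ptp([360,200,240],rot(-1.4))
robot.move_ptp(ins(25),rot(A))
print(np.round(robot.current_tcp_pos(),1),np.round(ins(25),1),np.round(robot.current_eef_rot(),3),rot(A),robot.current_t())
snap2(9)
tip=W(P,(-43,0,155)); print(proj("side",tip),proj("top",tip))
E
```

```text
[444.  100.5 151.6] [443.9 100.4 151.6] [3.141 0.25  2.949] [np.float64(3.141592653589793), np.float64(0.25), np.float64(2.949592653589793)] 25.1917
[324.0253485 278.0824915] [276.68152201 266.40978145]
```

View pics/p9s.png

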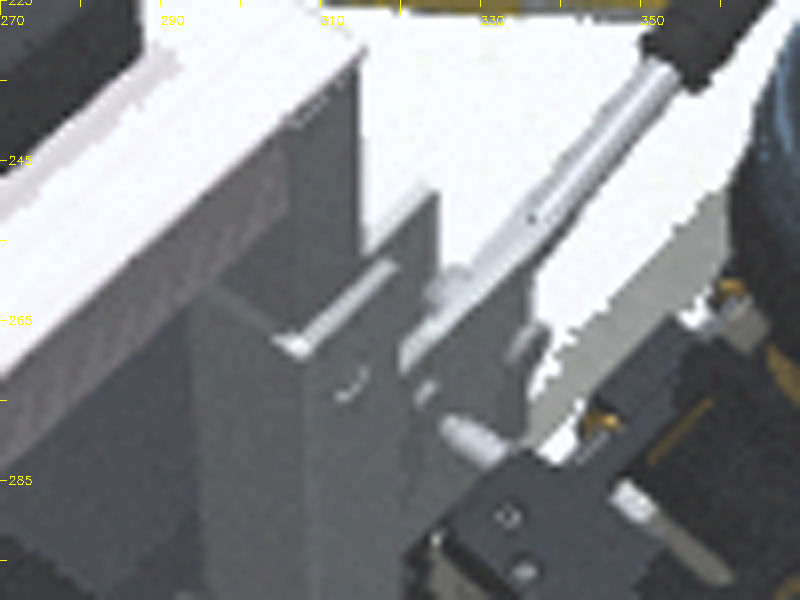

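View pics/p9t.png

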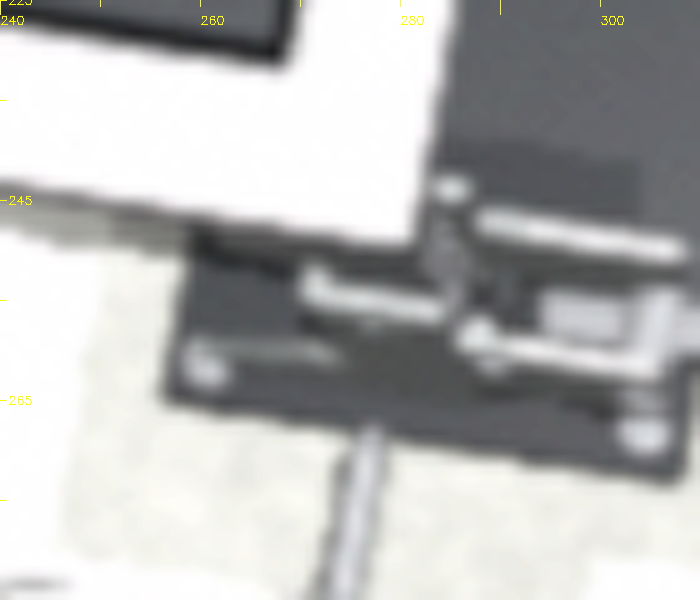

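```bash

python3 - <<'E'
from pin import *
print(robot.move_linear(ins(4),speed=80,f_stop=6),np.round(robot.current_tcp_pos(),1),np.round(ins(4),1))
snap2(10,(295,250,50,45),(255,240,50,40))
for k in(0,1):
    a=cv2.imread("pics/side9.png"if k==0 else "pics/side10.png"); c=a[255:295,300:345]; c=cv2.resize(c,None,fx=16,fy=14,interpolation=cv2.INTER_LINEAR); c=cv2.convertScaleAbs(c,alpha=2.2,beta=0)
    cv2.imwrite(f"pics/z{k}.png",c[:, :720])
E
```

```text
False [465.   96.2 151.5] [464.5  96.4 151.6]
```

View pics/z0.png

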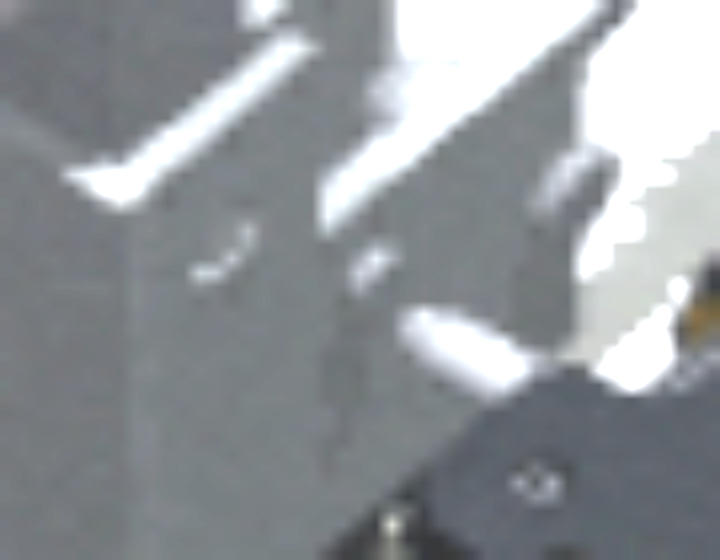

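View pics/z1.png

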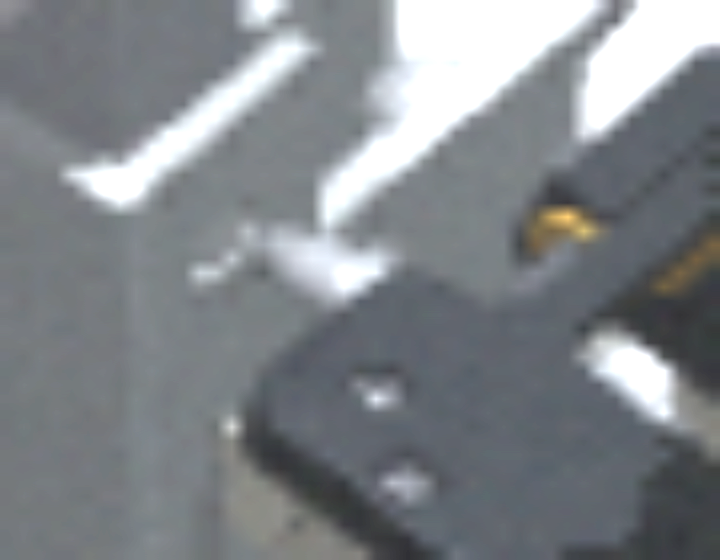

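View pics/p10t.png

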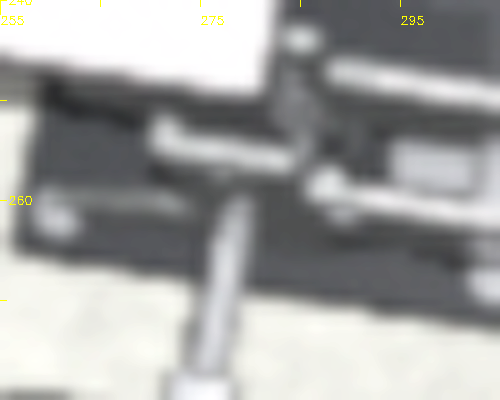

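```bash
cat >> pin.py <<'E'
def depth():
    p=np.array(robot.current_tcp_pos()); d=p-W(P,(-18-81,0,151.6)); c,s=np.cos(A),np.sin(A)
    return np.round([c*d[0]+s*d[1],-s*d[0]+c*d[1],d[2]],2)
def F():
    f=robot.current_contact_force(); c,s=np.cos(A),np.sin(A); return np.round([c*f[0]+s*f[1],-s*f[0]+c*f[1],f[2]],1)
E
python3 - <<'E'
from pin import *
print(F())
robot.move_linear(ins(4,.8),speed=40); print(depth(),F())
print(robot.move_linear(ins(-12,.8),speed=30,f_stop=8)); print(depth(),F(),robot.current_t())
snap2(11,(295,250,50,45),(255,240,50,40))
a=cv2.imread("pics/side11.png")[255:295,300:345]; cv2.imwrite("pics/z2.png",cv2.convertScaleAbs(cv2.resize(a,None,fx=16,fy=14),alpha=2.2))
E
```

```text
[ 0.3 -0.3 -0.5]
[-4.2   0.83  0.  ] [ 0.5 -0.3 -0.9]
False
[12.42  1.05  0.08] [ 0.5  2.8 -0.9] 26.7333
```

View pics/z2.png

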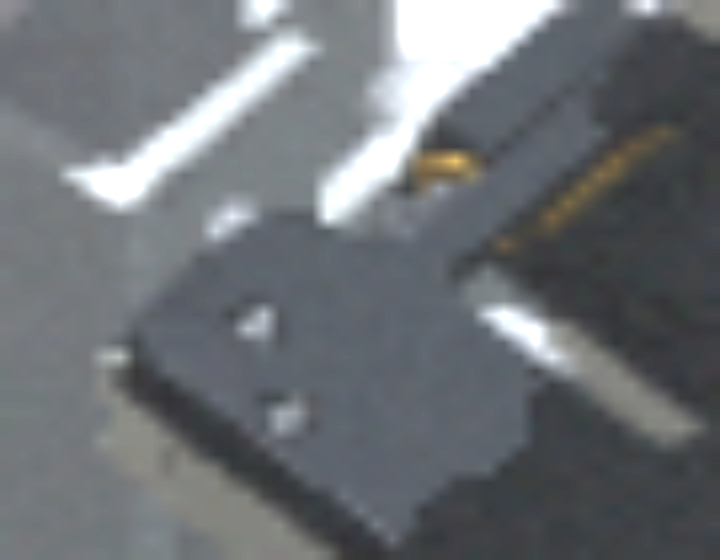

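View pics/p11t.png

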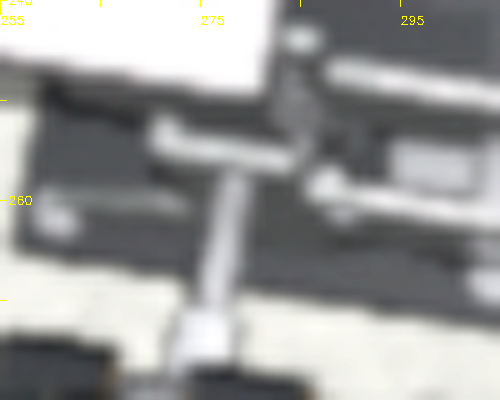

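```bash

python3 - <<'E'
from pin import *
dy,dz=1.9,0.
robot.move_linear(ins(-12,dy,dz),speed=20); print(depth(),F())
for g in (-18,-24,-30,-36,-42):
    s=robot.move_linear(ins(g,dy,dz),speed=35,f_stop=8); f=F(); print(g,s,depth(),f,robot.current_t())
    if s: break
    dy+=np.clip(f[1]*.3,-.5,.5); dz+=np.clip((f[2]+.9)*.3,-.5,.5)
E
```

```text
[12.19  1.71  0.17] [-0.3  0.5 -1.2]
-18 False [18.49  1.81  0.07] [-0.   1.1 -0.3] 27.4083
-24 False [24.3   2.12  0.16] [ 0.4 -0.2 -0.3] 27.7333
-30 False [30.34  2.19  0.39] [-0.2  0.7 -0.9] 28.0583
-36 False [36.26  2.35  0.36] [-0.1  0.8 -0.8] 28.3833
-42 False [42.24  2.59  0.38] [-0.   0.1 -1.5] 28.7083
```

```bash

python3 - <<'E'
from pin import *
dy,dz=2.5,.4
for g in (-45,-48,-51,-54,-57):
    s=robot.move_linear(ins(g,dy,dz),speed=25,f_stop=10); f=F(); print(g,s,depth(),f,robot.current_t())
    if s or f[0]<-7: break
snap2(12,(295,235,60,60),(255,230,50,50))
E
```

```text
-45 False [45.15  2.47  0.41] [ 0.3 -0.5 -0.8] 28.975
-48 False [47.09  2.43 -0.11] [-3.6  0.3 -0.8] 29.2417
-51 True [47.16  2.29 -1.33] [0.9 0.8 0.6] 29.45
```

View pics/p12t.png

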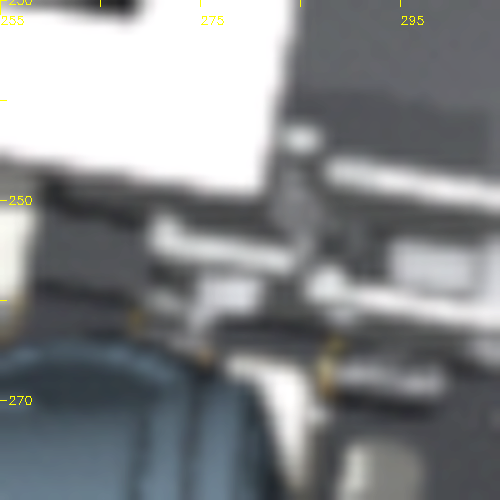

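View pics/p12s.png

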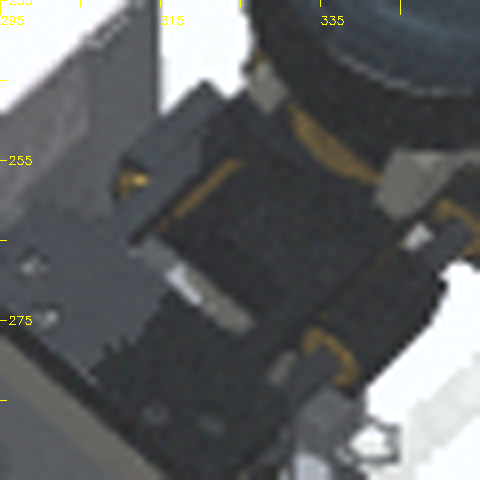

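```bash

python3 - <<'E'
from pin import *
robot.move_gripper(0.45); print(depth(),F())
p=np.array(robot.current_tcp_pos()); tz=np.array([np.sin(T)*np.cos(A),np.sin(T)*np.sin(A),-np.cos(T)])
print(robot.move_linear(list(p-70*tz),speed=100,f_stop=10),F())
robot.move_ptp([330,-100,330],rot(A,.1)); print(robot.current_t())
snap2(13,(280,215,70,75),(245,225,60,55))
E
```

```text
[45.69  2.12 -2.35] [ 0.1 -0.6 -0.4]
False [-1.  -0.1 -0.5]
32.125
```

View pics/p13s.png

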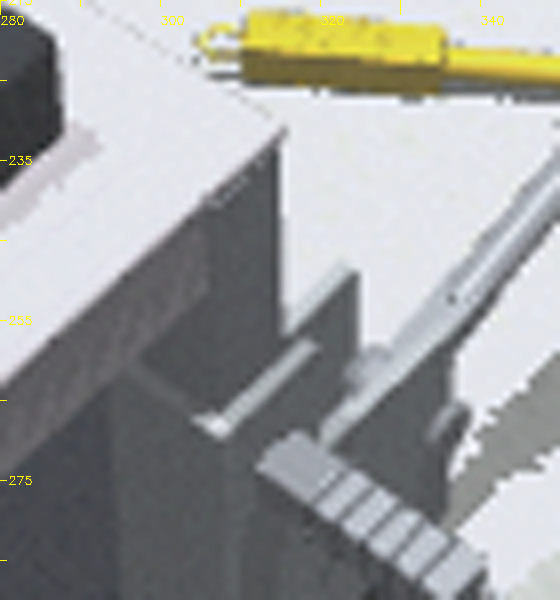

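View pics/p13t.png

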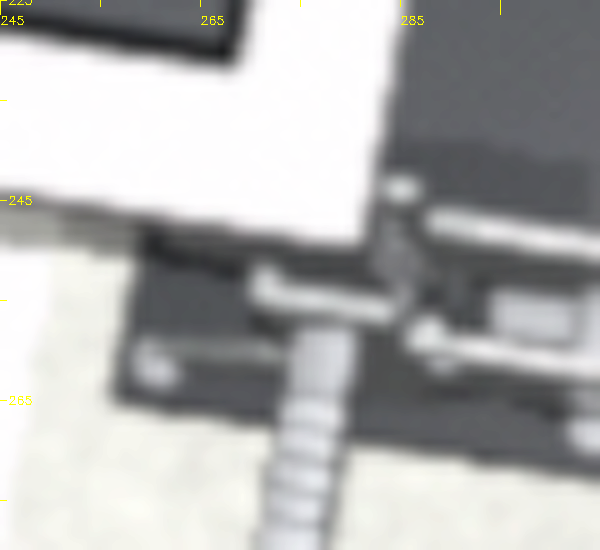

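```bash

python3 - <<'E'
from pin import *
from h import *
s=cv2.imread("pics/side13.png")
a=cv2.convertScaleAbs(cv2.resize(s[258:300,298:346],None,fx=16,fy=14,interpolation=cv2.INTER_LINEAR),alpha=2.2); cv2.imwrite("pics/z3.png",a)
for L in((564.6,78.1,-.192),(563.4,77,-.192)):
  for g in(0,3,6): print(g,"side",[proj("side",W(L,(-18-g,y,z))).round(1) for y,z in((8,163),(-8,163),(8,147))],"rear",[proj("side",W(L,(-78-g,y,163))).round(1) for y in(8,-8)],"top",[proj("top",W(L,(-18-g,y,163))).round(1) for y in(8,-8)],"rear",[proj("top",W(L,(-78-g,y,163))).round(1) for y in(8,-8)])
t=cv2.imread("pics/top13.png"); a=cv2.convertScaleAbs(cv2.resize(t[245:295,255:300],None,fx=14,fy=12,interpolation=cv2.INTER_LINEAR),alpha=1.5); cv2.imwrite("pics/z4.png",a)
E
```

```text
0 side [array([311.4, 272.2]), array([316.8, 267.1]), array([311.5, 277.2])] rear [array([335.8, 288.4]), array([341.2, 283.1])] top [array([274.5, 256.2]), array([280.7, 257.2])] rear [array([270.2, 279.6]), array([276.5, 280.6])]
3 side [array([312.6, 273. ]), array([318. , 267.9]), array([312.7, 278. ])] rear [array([337.1, 289.2]), array([342.4, 283.9])] top [array([274.3, 257.3]), array([280.5, 258.4])] rear [array([270. , 280.8]), array([276.3, 281.8])]
6 side [array([313.8, 273.8]), array([319.2, 268.6]), array([313.9, 278.8])] rear [array([338.3, 290.1]), array([343.7, 284.7])] top [array([274.1, 258.5]), array([280.3, 259.5])] rear [array([269.8, 282. ]), array([276.1, 283. ])]
0 side [array([312.2, 272. ]), array([317.6, 266.9]), array([312.3, 277.1])] rear [array([336.7, 288.2]), array([342. , 282.9])] top [array([274.9, 256.6]), array([281.2, 257.7])] rear [array([270.7, 280.1]), array([276.9, 281.1])]
3 side [array([313.4, 272.8]), array([318.8, 267.7]), array([313.5, 277.9])] rear [array([337.9, 289.1]), array([343.3, 283.8])] top [array([274.7, 257.8]), array([281. , 258.8])] rear [array([270.4, 281.3]), array([276.7, 282.3])]
6 side [array([314.6, 273.6]), array([320. , 268.5]), array([314.7, 278.7])] rear [array([339.2, 289.9]), array([344.5, 284.6])] top [array([274.5, 259. ]), array([280.8, 260. ])] rear [array([270.2, 282.4]), array([276.5, 283.5])]
```

View pics/z3.png

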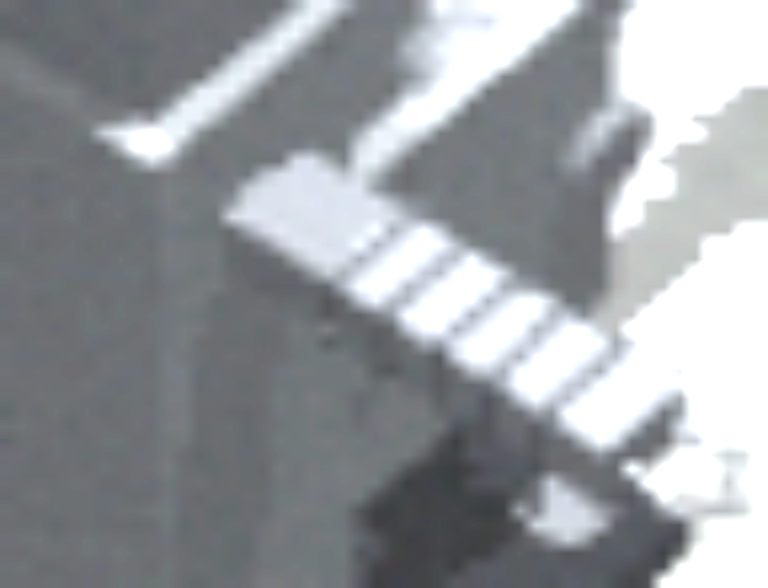

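View pics/z4.png

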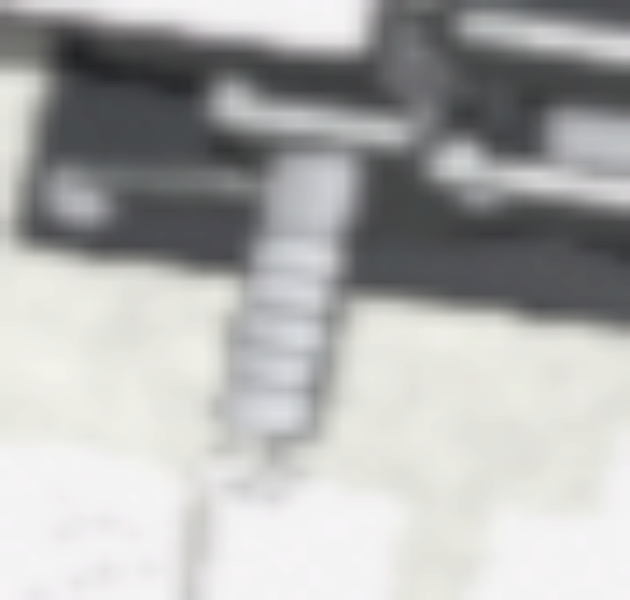

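```bash

python3 - <<'E'
from pin import *
tz=np.array([np.sin(T)*np.cos(A),np.sin(T)*np.sin(A),-np.cos(T)])
b=np.array(ins(-45,2.3,-.8))
robot.move_ptp(list(b-70*tz),rot(A))
print(robot.move_linear(list(b),speed=80,f_stop=8),depth(),F())
robot.move_gripper(0.0); print(depth(),F(),robot.current_gripper_width())
for g in(-47,-49,-51,-53):
    s=robot.move_linear(ins(g,2.3,-.8),speed=25,f_stop=16); print(g,s,depth(),F(),robot.current_t())
    if s or F()[0]<-12: break
robot.move_gripper(0.0);print(depth(),F())
snap2(14,(280,215,70,75),(245,225,60,55))
E
```

```text
False [45.34  2.33 -0.28] [1.  0.  0.6]
[45.07  2.47 -0.64] [-0.3  0.5  1.7] 0.16645092504468267
-47 False [45.18  2.48 -1.15] [-7.5  0.8  6.7] 35.1167
-49 False [45.31  2.52 -1.51] [-14.6   0.6  11.4] 35.3667
[45.31  2.5  -1.51] [-13.6   1.6  11.3]
```

View pics/p14t.png

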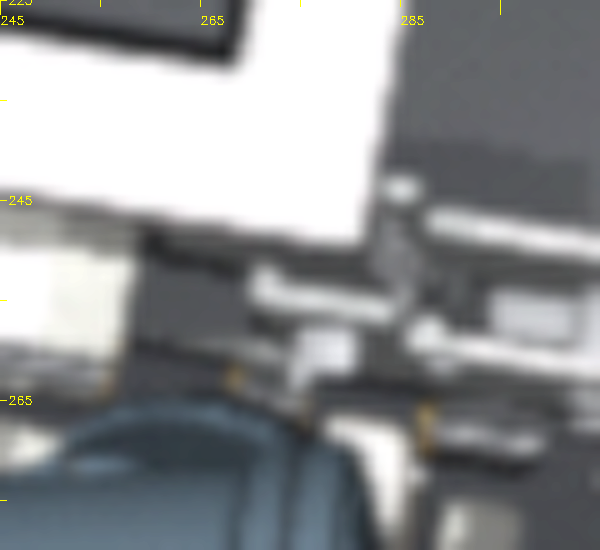

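```bash

python3 - <<'E'
from pin import *
tz=np.array([np.sin(T)*np.cos(A),np.sin(T)*np.sin(A),-np.cos(T)])
robot.move_linear(ins(-45.6,2.4,-.6),speed=20); print(depth(),F())
robot.move_gripper(0.45); print(depth(),F())
p=np.array(robot.current_tcp_pos())
print(robot.move_linear(list(p-70*tz),speed=100,f_stop=10),F())
robot.move_ptp([330,-100,330],rot(A,.1)); print(robot.current_t())
snap2(15,(280,215,70,75),(245,225,60,55))
cv2.imwrite("pics/d15.png",cv2.absdiff(cv2.imread("pics/side13.png"),cv2.imread("pics/side15.png"))[215:300,280:350].repeat(6,0).repeat(6,1)*3)
s=cv2.imread("pics/side15.png")
cv2.imwrite("pics/z5.png",cv2.convertScaleAbs(cv2.resize(s[258:300,298:346],None,fx=16,fy=14,interpolation=cv2.INTER_LINEAR),alpha=2.2))
E
```

```text
[45.1   2.52 -0.83] [-3.   2.   1.8]
[45.62  2.37 -0.61] [1.3 0.6 0.2]
False [-1.2 -0.1 -0.1]
38.575
```

View pics/z5.png

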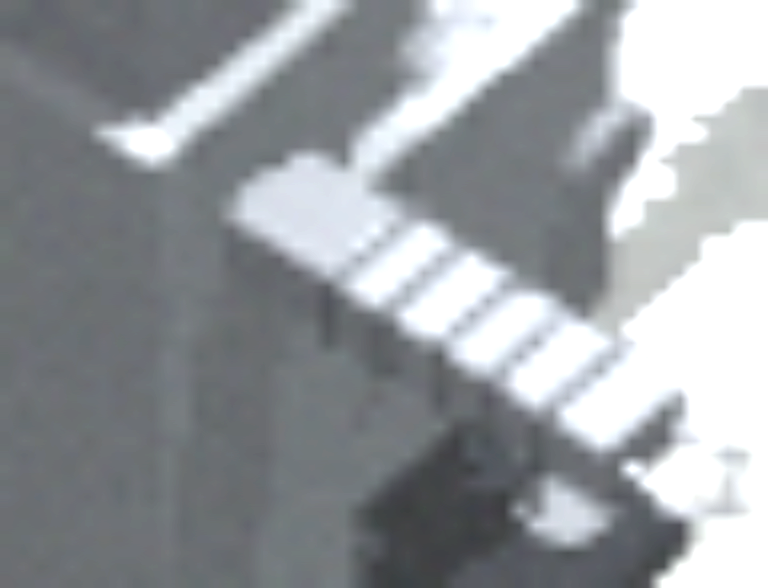

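View pics/side15.png

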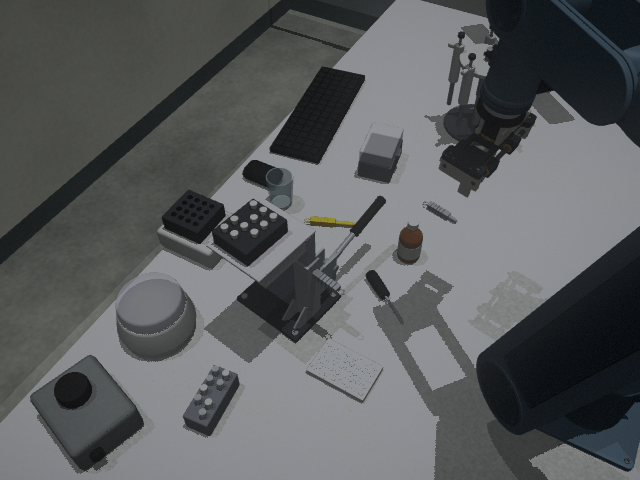

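```bash

python3 - <<'E'
from bench import robot
print(robot.current_contact_force()); robot.hand_in(); print(robot.current_t())
E
```

```text
[-1.00042096  0.08281834 -0.29382934]
the job is handed in; nothing more can be done
the job is handed in; nothing more can be done
```

I handed in the job at about 38.6 s of the 72 s allowed. The ram is at the locking height and the long pin is through sleeve and ram. The interface gave no verdict, so this rests on my own checks.

**What I did**
- I raised the half-way handle to its stop. The tray did not drop, and its corner showed three teeth to go.
- I made three full strokes, stop to stop, and the tray rose one tooth each time.
- I took the long pin, the silver one on the left. I left the short silver pin on the right and the yellow look-alike alone.
- I pushed the pin home, let go and backed away.

**What the last checks showed**
- **Ram height:** the tray corner ended at side-image pixel (315, 231), which matches the prediction for aligned holes. The shank also slid through the ram with almost no resistance.
- **Pin home:** it stopped hard at about the expected depth. I gripped it again and pushed with 14 N; it did not move, and it stayed put after release.
- **Bystanders:** everything in the side view looked where it was before.

**What disagreed or could not be checked**
- The images leave about 1–3 mm of uncertainty in the gap between shoulder and sleeve (limit 4 mm). I relied on the hard stop instead.
- The hole was about 2.4 mm to the left of where I first measured it. I corrected this from the contact forces while inserting.
- The handle looks slightly drooped. The image suggests up to 0.08 rad and the hole clearance allows about 0.06; the limit is 0.12.
- The tip on the far side is hidden by the tray, so I did not see it.

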